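# Dispense one culture dish and slide it to the green spot

## Robot

A 6-joint arm with a two-finger parallel gripper is mounted at the origin on a cart in front of the work surface, level with it; the furniture and walls round the work are solid. World frame = base frame: x ahead of the robot, y to its left, z up, the work surface at z = 0. Lengths are in mm, angles in rad, forces in N, time in s.
With the tool pointing down it reaches from about 275 to 825 mm from the base axis. Payload 5.2 kg.
Tool frame: the origin (TCP) lies at the very end of the fingers, on their centre line; the grasp point (between the pads) lies 19 mm behind it; z points along the fingers, y is the direction in which the jaws open and shut (so a half turn about z gives the same grasp; the last joint's range is limited). The gripper opens to 93 mm and grips with 3 to 60 N. Pads are 15 mm wide; open, the fingers measure 128 mm over their backs; the gripper's body (75 mm by 188 mm) begins 65 mm behind the grasp point.
Start: joints at [-1.407, 0.259, 1.535, -0, 1.348, -0.203], TCP at [197.267, -513.411, 195.253] pointing down, gripper open.
Joint ranges: [-3.14, 3.14], [-0.91, 2.08], [0.19, 2.58], [-1.22, 4.36], [0.22, 2.71], [-3.12, 3.12]. Speed limits (rad/s): [2.57, 2.57, 3.14, 3.14, 3.14, 3.14].

## Interface

Orientations are given as [roll, pitch, yaw] about the fixed x, y, z axes, in that order (R = Rz(yaw) Ry(pitch) Rx(roll)).
In Python, from bench import robot gives the robot as it stands. The module is installed in compiled form; this text tells all that it offers. Calls block until the motion is done:
- robot.move_ptp(position, orientation): joint-space move of the TCP to a pose.
- robot.move_linear(position, ori=None, speed=150, f_stop=None): straight line of the TCP; ori=None keeps the orientation; speed is the mean speed in mm/s. With f_stop (N) it stops when the force on the tool has changed by that much, and returns True; else False.
- robot.move_j(angles): joint-space move.
- robot.move_gripper(opening): opening from 0.0 (shut) to 1.0 (fully open); the grip force is fixed at half the most; returns when the fingers have stopped.
- robot.sleep(seconds).
- robot.inverse_kinematics(position, orientation): joint angles nearest the present ones, or None.
- robot.get_image(name): name is "side" or "top"; returns a dict with "img" (400x640x3 uint8, blue, green, red), "fovy" (degrees; the focal length in pixels is half the picture's height over the tangent of half this angle, whatever the lens; pixels are square), "cx", "cy" (the principal point, pixels), "k1" (the pictures are not rectified: a ray, as slopes to the right and down, at radius r is drawn at 1 + k1 r^2 times it, then the intrinsics apply), "eye" and "orientation" of the camera in the world. Camera axes: x right, y down, z forward; pixel columns grow to the right and rows downward; lengths in mm; the calibration is good to about 2 mm. A picture is of the moment at which its call begins. There is no depth.
A pose or a line that the arm cannot do raises robot.MotionError and nothing moves.
- robot.hand_in(): hands the job in, once; it reports no verdict.
Readings, each from a call of its own:
- robot.current_t(): time.
- robot.current_qpos(): joint angles.
- robot.current_joint_vel(): joint speeds.
- robot.current_joint_efforts(): joint torques, N m.
- robot.current_tcp_pos(): TCP position.
- robot.current_eef_rot(): TCP orientation.
- robot.current_contact_force(): force on the tool from outside, world axes, zero at the start.
- robot.current_ft_torque(): the same for the moment, N m.
- robot.current_gripper_width(): opening from 0.0 (shut) to 1.0 (fully open).
Only numpy, scipy, OpenCV 4.12 (cv2) and the standard library are available. Lean on these libraries where they do the work, as an engineer would, in place of code of your own. Each camera call takes 0.05 s, during which the arm holds its last target. There are 200 camera calls.

## Task

Press the blue plunger of the dish dispenser all the way down so that one culture dish, and only one, comes out, and let the plunger come back up. Then push that dish along the bench with your fingers, without picking it up, until it lies wholly on the green spot. Leave the other dishes in the dispenser and everything else on the bench as it is.

Things in the scene. Friction and masses are not known exactly. Their poses are not given: they have to be found in the camera images.
- dispenser: Dish dispenser fixed to the bench: clear square magazine (76 x 76 mm, 54 mm high, aluminium corner posts), behind it a white housing (88 x 66 mm, 46 mm high, x = 36 to 124 mm) with the plunger on top; foot flanges to 49 mm either side, 6 mm high. Origin on the bench under the centre of the dish stack; -x points out of the exit, roughly to the robot; z up. No floor: dishes slide on the bench.
- drop_point (a point): Point on the bench 83 mm in front of the dispenser's origin: about where the centre of the dish stands after a full press at up to 0.1 m/s (a quicker press throws it further). The magazine's front face is 48 mm behind this point.
- plunger_top (a point): Centre of the flat top of the plunger's round blue cap (34 mm across, 12 mm high), 96 mm above the bench when up and 52 mm when fully down; 72 mm behind the dispenser's origin. It moves with the plunger.
- plunger (a joint): Plunger travel in m: 0 up (rest), 0.044 fully down at a stop. Spring return: about 1.5 N to start, 5 N fully down, more if quick. It drives a steel pusher (7.5 mm high) forward under the stack, 2 mm per mm, and pushes the lowest dish out; as it rises the pusher withdraws and the next dish drops down, ready for the next stroke.
- dish_1: Lowest dish in the stack, the one that comes out: round clear culture dish with lid, 57 mm across, 14 mm high, about 14 g. Origin at the centre of its underside, z up.
- dish_2: Second dish in the stack, same size; must stay in the magazine (it drops to the bench inside it). Origin at the centre of its underside.
- dish_3: Third and top dish in the stack, same size; must stay in the magazine. Origin at the centre of its underside.
- green_spot: Flat round green spot with a thin white ring near its rim, printed on the bench, 100 mm across, no thickness to feel; to one side in front of the dispenser's exit (left or right varies). Origin at its centre.
- yellow_spot: The same in yellow, on the other side of the exit; not to be used. Origin at its centre.
- spare_dish: A loose culture dish, pinkish, 57 mm across, 14 mm high, lying on the right of the bench; leave alone. (A faint ring-shaped stain on the bench nearby is flat and no dish.) Origin at the centre of its underside.
- timer: White lab timer 62 x 62 x 19 mm; leave alone. Origin under its centre.
- beaker: Clear beaker, 52 mm across, 70 mm high; leave alone. Origin under its centre.
- screwdriver: Screwdriver with yellow handle, 185 mm long, lying; leave alone. Origin under its middle.
- pen: Red and white pen, 135 mm long, lying; leave alone. Origin under its middle.
- pipette: Grey pipette, 230 mm long, lying; leave alone. Origin under its middle.
- bottle: Small bottle with blue cap, 56 mm across, 104 mm high; leave alone. Origin under its centre.
Not all that is in view belongs to the job. What is shaped like the dish_3 but pink, turquoise or yellow is not meant.

How it is judged (in metres and radians):
On the way, in this order (a step that is already met when the one before it is completed fails the run):
1. the plunger is pressed all the way down (41 mm or more) (value of joint plunger above 0.041 m), for 0.05 s.
2. the plunger is back up and the first dish stands clear in front of the exit (value of joint plunger below 0.004 m and x of dish_1 in the frame of dispenser below -0.07 m), for 0.1 s.
At the end, for the whole second after the job is handed in: The first dish lies flat and still on the bench, wholly on the green spot (its centre within 22 mm of the spot's centre); the second and third dishes are still stacked in the magazine (within 8 mm of its centre), the second standing on the bench; the plunger is up (within 4 mm) (horizontal distance between dish_1 and green_spot below 0.022 m and height (world z) of dish_1 below 0.004 m and angle between dish_1's own z axis and vertical below 0.08 rad and linear speed of dish_1 below 0.01 m/s and horizontal distance between each of dish_2, dish_3 and dispenser below 0.008 m and height (world z) of dish_2 below 0.005 m and value of joint plunger below 0.004 m); the robot touches nothing.
It fails at once if the dispensed dish is lifted off the bench (more than 12 mm) (height (world z) of dish_1 above 0.012 m).
It fails at once if the dish is tipped up (angle between dish_1's own z axis and vertical above 0.4 rad).
It fails at once if a second dish comes out (x of any of dish_2, dish_3 in the frame of dispenser below -0.02 m).
It fails at once if a dish is taken out of the top of the magazine (height (world z) of dish_2 above 0.026 m or height (world z) of dish_3 above 0.04 m).
It fails at once if a bystander is moved by more than 20 mm (distance of any of spare_dish, timer, beaker, screwdriver, pen, pipette, bottle from where it was at the start of the episode above 0.02 m).
It also fails if it takes over 48 s, if anything falls off the work surface, if the arm or the gripper's body presses on something with over 40 N, if the wrist force passes 120 N, or if a joint passes its speed limit or range.

## Working session

There is one attempt and no reset: what is moved stays moved. The work goes in short steps, each a Python script; the robot and the scene stay as the last script left them, time stands still between calls to the robot, and variables do not carry over. Pictures are saved under pics/ and viewed, about 8 in all and at most 12, crops included, and the job is handed in when it is done.

```bash
mkdir -p pics
cat > h.py <<'E'
import numpy as np, cv2
from scipy.spatial.transform import Rotation as R
from bench import robot
def cam(n):
    d=robot.get_image(n); return d
def mats(d):
    f=200/np.tan(np.radians(d['fovy'])/2)
    o=np.array(d['orientation'],float)
    Rm=o if o.shape==(3,3) else R.from_euler('xyz',o).as_matrix()
    K=np.array([[f,0,d['cx']],[0,f,d['cy']],[0,0,1.]])
    return K,np.array([d['k1'],0,0,0.]),Rm,np.array(d['eye'],float)
def px2w(d,uv,z=0):
    K,D,Rm,e=mats(d)
    p=cv2.undistortPoints(np.array(uv,float).reshape(-1,1,2),K,D).reshape(-1,2)
    r=np.c_[p,np.ones(len(p))]@Rm.T
    return e+r*((z-e[2])/r[:,2])[:,None]
def w2px(d,P):
    K,D,Rm,e=mats(d)
    t=-Rm.T@e
    return cv2.projectPoints(np.array(P,float).reshape(-1,1,3),cv2.Rodrigues(Rm.T)[0],t,K,D)[0].reshape(-1,2)
E
python3 - <<'E'
from h import *
for n in('top','side'):
    d=cam(n); cv2.imwrite(f'pics/{n}0.png',d['img']); print(n,{k:d[k] for k in d if k!='img'})
print(robot.current_eef_rot(),robot.current_t())
E
```

```text
top {'fovy': 45.145847025415215, 'cx': 320.4897614132521, 'cy': 196.26866705327924, 'k1': 0.0025805400254697484, 'eye': array([ 312.96631187,   61.39498372, 1529.1053379 ]), 'orientation': array([-2.93090741, -0.00646881, -1.57294358])}
side {'fovy': 51.77190251421258, 'cx': 322.61471101157167, 'cy': 204.30450145803061, 'k1': 0.0174524297655453, 'eye': array([ 548.63036019, -960.12357556,  805.7428993 ]), 'orientation': array([-2.16857009, -0.01042865, -0.03925048])}
[-3.14000581e+00 -3.10282319e-04  3.66820260e-01] 0.1
```

View pics/top0.png

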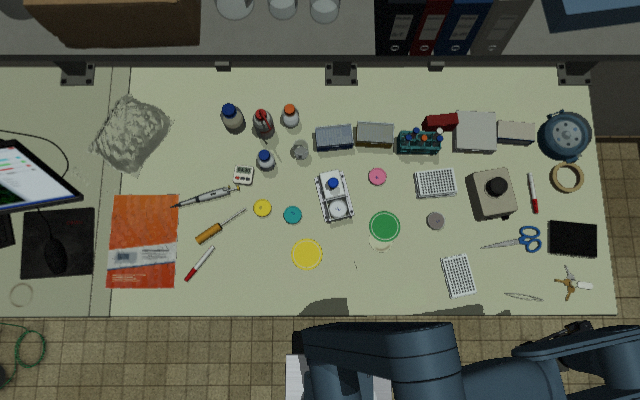

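View pics/side0.png

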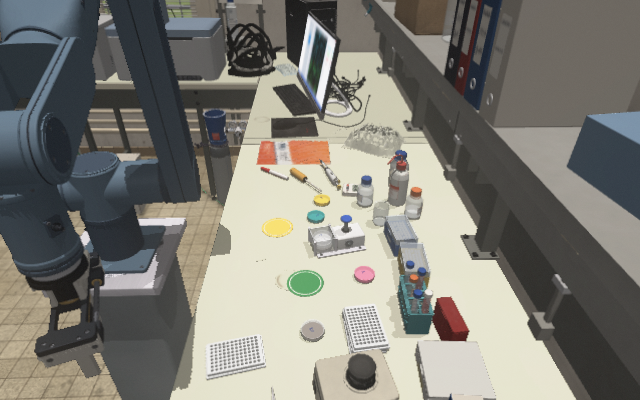

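The top view shows the dispenser near (335,197) with its exit towards the robot (image down). The green spot is at (384,226) on the robot's right, and the yellow spot is at (307,253). I'll take enlarged crops for accuracy.

Run:
```python
import cv2, numpy as np
from h import *
t=cv2.imread('pics/top0.png'); s=cv2.imread('pics/side0.png')
a=cv2.resize(t[160:280,280:420],None,fx=5,fy=5,interpolation=cv2.INTER_CUBIC); cv2.imwrite('pics/topc.png',a)
b=cv2.resize(s[205:305,260:390],None,fx=6,fy=6,interpolation=cv2.INTER_CUBIC); cv2.imwrite('pics/sidec.png',b)
for n,im in(('top',t),('side',s)):
    d=cam(n); h=cv2.cvtColor(im,cv2.COLOR_BGR2HSV)
    for nm,lo,hi in(('green',(50,120,60),(85,255,255)),('blue',(108,120,60),(125,255,255)),('yellow',(20,120,120),(34,255,255))):
        m=cv2.inRange(h,lo,hi); c,l,st,ce=cv2.connectedComponentsWithStats(m)
        for i in range(1,c):
            if st[i,4]>40:
                # hull centre (mean of bench points of filled region)
                cnt=max(cv2.findContours((l==i).astype('u1'),0,1)[0],key=len)
                w=px2w(d,cnt.reshape(-1,2),0); (cx,cy),r=cv2.minEnclosingCircle(w[:,:2].astype('f4'))
                print(n,nm,ce[i].round(1),st[i,4],'bench',round(cx,1),round(cy,1),'r',round(r,1), 'z96',px2w(d,ce[i],92)[0].round(1) if nm=='blue' else '')
```

```text
top green [383.7 225.3] 112 bench 542.5 -153.6 r 49.1 z96 
top green [384.2 225.8] 474 bench 542.3 -153.4 r 39.8 z96 
top blue [227.9 108.8] 120 bench 943.0 362.8 r 21.4 z96 [904.5 344.8  92. ]
top blue [263.5 154.4] 84 bench 781.8 239.1 r 17.2 z96 [753.5 228.5  92. ]
top blue [332.6 182.4] 83 bench 686.3 11.2 r 16.9 z96 [663.9  14.   92. ]
top blue [ 36.8 201.9] 154 bench 621.8 965.1 r 118.2 z96 [603.4 911.8  92. ]
top yellow [261.9 207.1] 242 bench 603.9 240.5 r 28.8 z96 
top yellow [306.2 253.9] 694 bench 453.9 96.0 r 49.9 z96 
side blue [345.9 218.2] 54 bench 677.0 139.5 r 17.9 z96 [662.8  13.2  92. ]
side blue [417.7 292.1] 41 bench 839.5 -196.9 r 11.3 z96 [ 806.1 -284.5   92. ]
side yellow [321.5 199.6] 134 bench 601.1 251.7 r 33.9 z96 
side yellow [276.2 227.1] 303 bench 446.9 95.5 r 44.6 z96
```

View pics/topc.png

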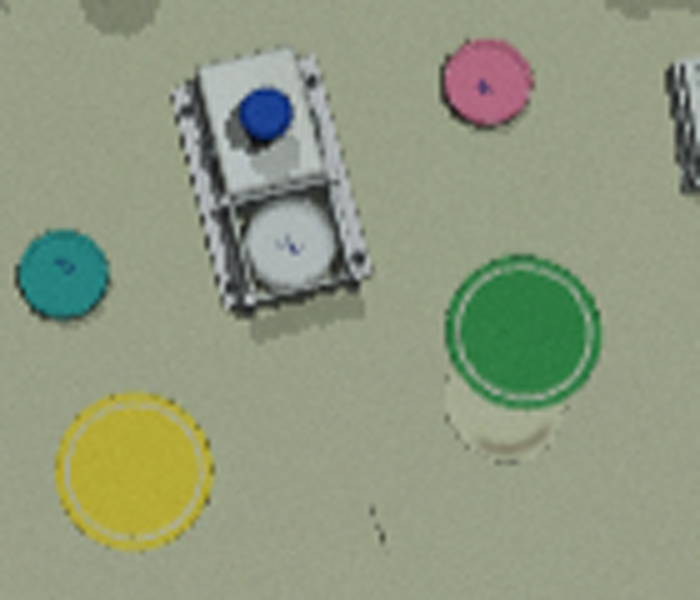

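View pics/sidec.png

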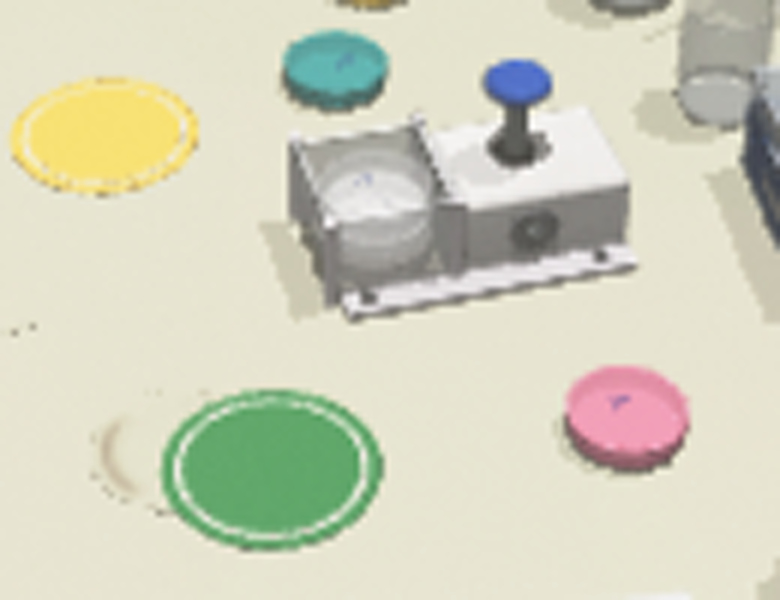

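The crops show the flange corners at crop pixels (172,95), (312,55), (370,270) and (235,312), the blue cap at (266,113), and the green spot centred at (523,331). The two views agree on the cap position to about 1 mm. Next I'll compute the dispenser yaw and press.

```bash
cat >> h.py <<'E'
PL=np.array([663.4,13.6]); G=np.array([542.4,-153.5])
E
python3 - <<'E'
from h import *
d=cam('top')
c=np.array([[172,95],[312,55],[370,270],[235,312]])/5+[280,160]
w=px2w(d,c,6)[:,:2]; print(w.round(1))
for a,b in((3,0),(2,1)):
    v=w[b]-w[a]; print('yaw',np.arctan2(v[1],v[0]),np.hypot(*v))
yaw=np.mean([np.arctan2(*(w[b]-w[a])[::-1]) for a,b in((3,0),(2,1))])
x=np.array([np.cos(yaw),np.sin(yaw)]); O=PL-72*x
print('origin',O,'topdish',px2w(d,np.array([290,243])/5+[280,160],44)[0],'drop',O-83*x)
print(px2w(d,np.array([523,331])/5+[280,160])[0])
Y=1.79
robot.move_gripper(0.0)
robot.move_ptp([PL[0],PL[1],190],[np.pi,0,Y])
robot.move_linear([PL[0],PL[1],105],speed=100)
print(robot.move_linear([PL[0],PL[1],51],speed=45,f_stop=25),robot.current_tcp_pos(),robot.current_contact_force())
robot.sleep(.2); print(robot.current_tcp_pos(),robot.current_contact_force())
robot.move_linear([PL[0],PL[1],140],speed=80)
for n in('top','side'):
    d=cam(n); cv2.imwrite(f'pics/{n}1.png',d['img'])
    u,v=w2px(d,[[*(O-83*x),7]])[0].astype(int); print(n,u,v)
    cv2.imwrite(f'pics/{n}1c.png',cv2.resize(d['img'][v-50:v+50,u-60:u+70],None,fx=5,fy=5,interpolation=cv2.INTER_CUBIC))
A,B=[cv2.imread(f'pics/{n}1c.png') for n in('top','side')]
print(robot.current_t(),robot.current_qpos())
E
```

```text
[[696.3  70.6]
 [723.3 -21.1]
 [580.3 -56.7]
 [553.1  30.2]]
yaw 0.2750150897245624 148.7548349795599
yaw 0.2442474956019777 147.29979109094657
origin [593.81310161  -4.88414379] topdish [590.91393794  -3.79623643  44.        ] drop [513.59487151 -26.192254  ]
[ 541.54986004 -154.79661382    0.        ]
False [663.22331514  13.63813747  51.09619653] [-2.23893049 -0.46336951  3.2012924 ]
[663.23682126  13.62428783  51.07480318] [-2.85536191  0.57434064  2.25546394]
top 344 234
side 295 249
8.1083 [-1.47304935e-01  4.98859416e-01  1.31643380e+00  2.19135778e-05
  1.32768370e+00 -3.66466028e-01]
```

View pics/side1c.png

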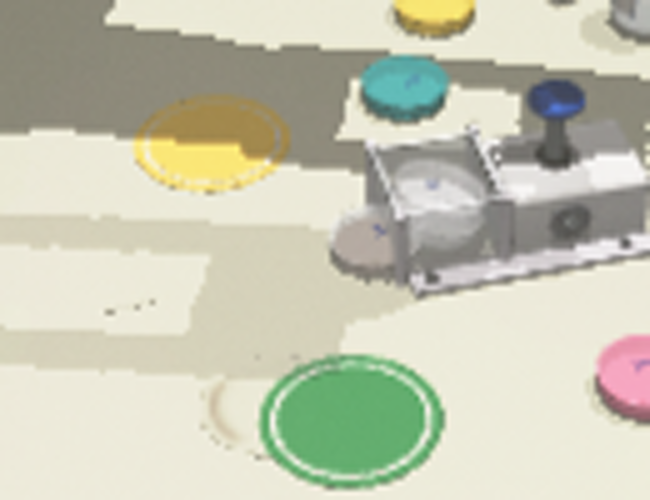

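View pics/top1c.png

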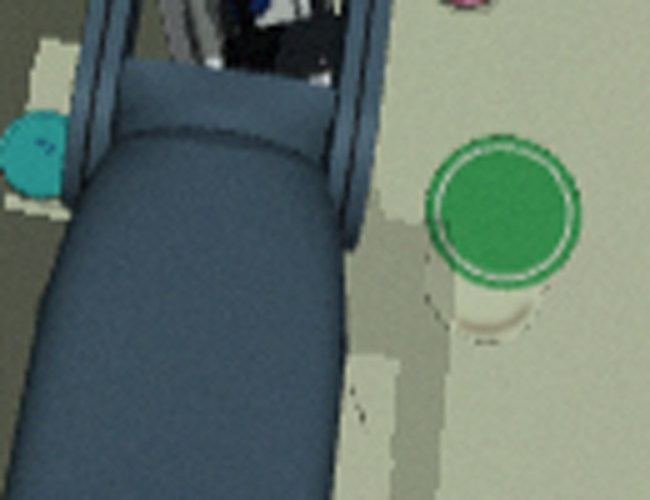

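The side crop shows the dish only partly out, at about (370,243), while the drop point would be near (300,250). The cap is back up and only about 3 N was felt, so the press seems incomplete. I'll check the gripper and dish position.

Run:
```python
from h import *
print(robot.current_gripper_width(),robot.current_tcp_pos(),robot.current_eef_rot(),robot.current_contact_force())
d=cam('side'); im=d['img']
x=np.array([np.cos(.26),np.sin(.26)]);y=np.array([-x[1],x[0]]);O=PL-72*x
# project dish bottom/top rims for candidate offsets, report leftmost/lowest pixel in crop coords
a=np.linspace(0,2*np.pi,90)
for s in(30,40,50,60,70,83):
    C=O-s*x
    r=[w2px(d,np.c_[C[0]+28.5*np.cos(a),C[1]+28.5*np.sin(a),0*a+z]) for z in(0,14)]
    r=(np.vstack(r)-[235,199])*5; print(s,'left',r[:,0].min().round(),'bottom',r[:,1].max().round(),'top',r[:,1].min().round())
c=im[150:260,270:400]; cv2.imwrite('pics/side2c.png',cv2.resize(c,None,fx=5,fy=5,interpolation=cv2.INTER_CUBIC))
print(robot.current_t())
```

```text
0.0033050170012527583 [662.97386028  13.64959893 139.20895955] [-3.14030793e+00 -5.15854203e-04  1.78995180e+00] [-0.19859882  0.56813672  0.43968967]
30 left 341.0 bottom 279.0 top 199.0
40 left 325.0 bottom 282.0 top 202.0
50 left 309.0 bottom 286.0 top 205.0
60 left 292.0 bottom 289.0 top 208.0
70 left 276.0 bottom 292.0 top 211.0
83 left 254.0 bottom 296.0 top 215.0
8.1583
```

View pics/side2c.png

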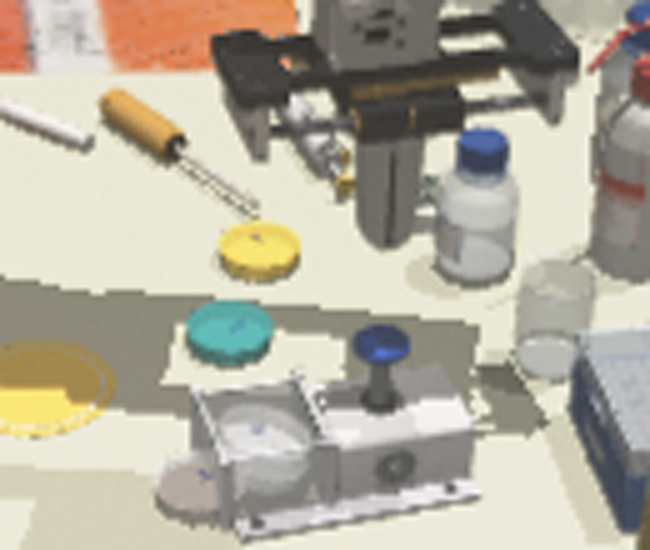

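The gripper is shut, and the dish is at about 37 mm instead of 83 mm. I'll compare the stack before and after, to see whether dish_2 is tilted, before acting.

Run:
```python
from h import *
a=cv2.imread('pics/side0.png')[215:265,295:350]; b=cv2.imread('pics/side1.png')[215:265,295:350]
o=np.hstack([a,b]); cv2.imwrite('pics/cmp.png',cv2.resize(o,None,fx=7,fy=7,interpolation=cv2.INTER_CUBIC))
d=cam('side'); h=cv2.cvtColor(d['img'],cv2.COLOR_BGR2HSV)
for n in('side0','side1'):
    m=cv2.inRange(cv2.cvtColor(cv2.imread(f'pics/{n}.png'),cv2.COLOR_BGR2HSV),(105,110,40),(125,255,255))[205:230,330:365]; print(n,np.argwhere(m).mean(0)+[205,330],m.astype(bool).sum())
print('tip proj',w2px(d,[[663,13.7,139],[663.4,13.6,96],[663.4,13.6,84]]))
```

```text
side0 [218.03448276 345.93103448] 58
side1 [220.13333333 346.73333333] 15
tip proj [[346.67895836 204.85255181]
 [346.18320407 216.98730912]
 [346.00990222 220.28276627]]
```

View pics/cmp.png

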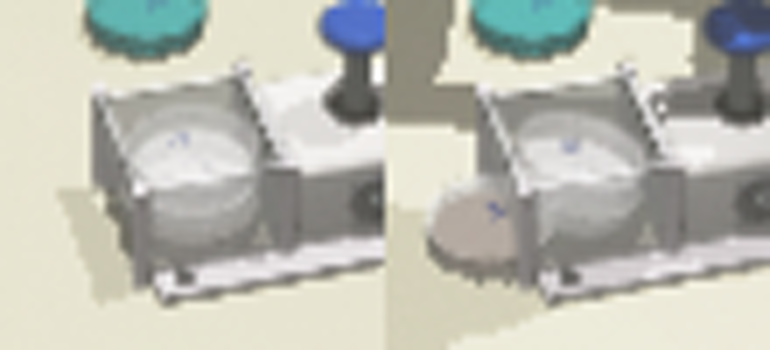

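The fingertips appear about 6 px (about 20 mm) above the reported TCP, so the plunger went down only about 23 mm. Dish_2 now seems tilted behind dish_1. The plan is to probe the bench for the real tip height, then slide dish_1 back under the stack and press again by contact.

```bash
cat >> h.py <<'E'
YAW=.262
X=np.array([np.cos(YAW),np.sin(YAW)]);Yv=np.array([-X[1],X[0]]);O=PL-72*X
def W(x,y,z): return [*(O+x*X+y*Yv),z]
E
python3 - <<'E'
from h import *
robot.move_ptp(W(-108,0,120),[np.pi,0,YAW])
robot.move_gripper(0.11)
robot.move_linear(W(-108,0,20),speed=150)
f0=robot.current_contact_force()
hit=robot.move_linear(W(-108,0,-26),speed=30,f_stop=3)
z=robot.current_tcp_pos()[2]; print('bench hit',hit,z,robot.current_contact_force()-f0,robot.current_gripper_width())
if hit:
    robot.move_linear(W(-108,0,z+5),speed=30)
    h2=robot.move_linear(W(-47,0,z+5),speed=40,f_stop=5)
    print('push',h2,(robot.current_tcp_pos()[:2]-O)@X,robot.current_tcp_pos(),robot.current_contact_force())
    robot.move_linear(W(-70,0,z+5),speed=60)
    robot.move_linear(W(-75,0,z+100),speed=150)
d=cam('side');cv2.imwrite('pics/side3.png',d['img'])
cv2.imwrite('pics/side3c.png',cv2.resize(d['img'][170:270,270:370],None,fx=6,fy=6,interpolation=cv2.INTER_CUBIC))
print(robot.current_t())
E
```

```text
bench hit True -23.11144496733219 [-0.95546134  0.33257964  4.15845755] 0.10900199646587518
push False -47.0466150343206 [548.42195312 -17.25686015 -18.04856675] [-0.34938115  0.20629185 -0.28376714]
15.3917
```

View pics/side3c.png

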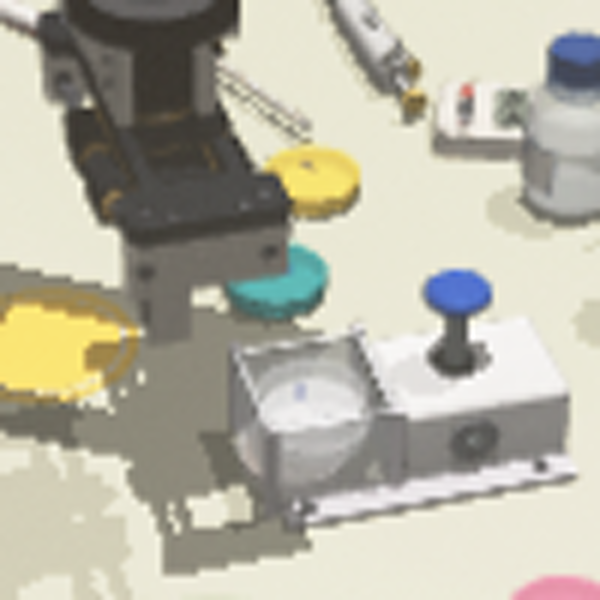

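The bench was felt at a TCP reading of −23, so the tip sits about 22 mm higher than reported. Dish_1 is back under the stack, with its rim just visible at (245,455), and the stack looks level. I'll press now, down to the stop by force.

Run:
```python
from h import *
robot.move_gripper(0.0)
robot.move_ptp([*PL,110],[np.pi,0,YAW])
robot.move_linear([*PL,80],speed=100)
f0=robot.current_contact_force()
hit=robot.move_linear([*PL,22],speed=45,f_stop=20)
print(hit,robot.current_tcp_pos(),robot.current_contact_force()-f0)
robot.sleep(.15); print(robot.current_tcp_pos(),robot.current_contact_force()-f0)
robot.move_linear([*PL,110],speed=80)
robot.move_ptp(W(-30,90,130),[np.pi,0,1.79])
for n in('top','side'):
    d=cam(n);cv2.imwrite(f'pics/{n}4.png',d['img'])
    if n=='side': B=cv2.resize(d['img'][200:300,250:370],None,fx=6,fy=6,interpolation=cv2.INTER_CUBIC)
cv2.imwrite('pics/side4c.png',B)
print(robot.current_t())
```

```text
True [664.04918391  13.51647315  28.87643711] [-1.93834851  0.18836144  7.55305192]
[664.06956498  13.51965242  28.87125098] [-2.66767308  0.43654596  7.6089051 ]
20.6833
```

View pics/side4c.png

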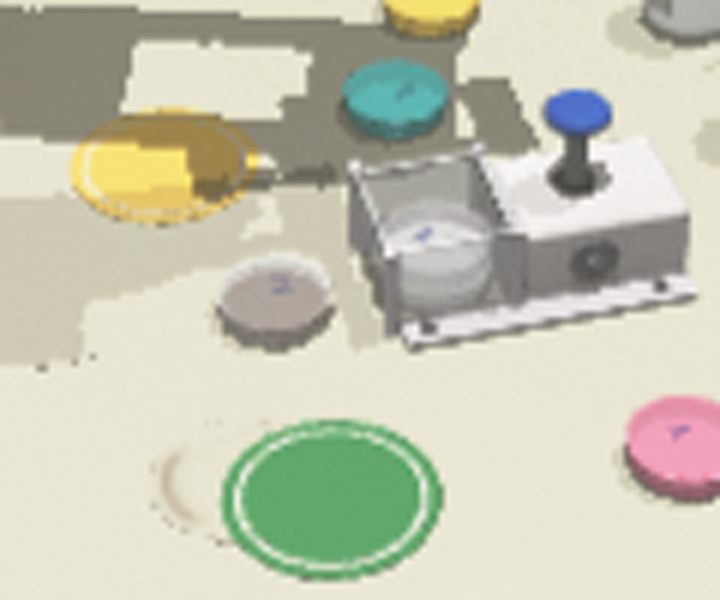

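Dish_1 stands clear in front of the exit at about (276,290) in the crop. The plunger is up, and two dishes remain level in the magazine. Next I'll push it with a two-finger fork.

Run:
```python
from h import *
d=cam('side')
C=px2w(d,np.array([276,290])/6+[250,200],14)[0][:2]
e=np.array([[218,290],[333,290]])/6+[250,200]; w=px2w(d,e,14); print('diam',np.hypot(*(w[1]-w[0])[:2]))
u=G-C; L=np.hypot(*u); u/=L; yaw=np.arctan2(u[1],u[0])+np.pi
if yaw>np.pi: yaw-=2*np.pi
yaw=yaw  # tool x opposite to push (half turn equivalent)
print('dish',C,'disp',(C-O)@X,(C-O)@Yv,'L',L,'yaw',yaw)
P=lambda p,z:[*p,z]; ori=[np.pi,0,yaw]
S=C-u*60; E=G-u*33.1
robot.move_ptp(P(S,70),ori); robot.move_gripper(0.27)
robot.move_linear(P(S,5),speed=120)
hit=robot.move_linear(P(S,-28),speed=30,f_stop=3); z=robot.current_tcp_pos()[2]; print('bench',hit,z,robot.current_gripper_width())
if hit:
    robot.move_linear(P(S,z+6),speed=40)
    print(robot.move_linear(P(E,z+6),speed=45,f_stop=6),robot.current_tcp_pos(),E,robot.current_contact_force())
    robot.move_linear(P(E-u*25,z+6),speed=60)
    robot.move_linear(P(E-u*30,z+120),speed=200)
    robot.move_ptp([330,60,180],ori)
A=[]
for n,(u0,v0) in(('top',(320,165)),('side',(240,205))):
    d=cam(n);cv2.imwrite(f'pics/{n}5.png',d['img']);A.append(cv2.resize(d['img'][v0:v0+100,u0:u0+130],None,fx=6,fy=6,interpolation=cv2.INTER_CUBIC)[:,:780])
    a=np.linspace(0,2*np.pi,60)
    print(n,'G ideal dish top centre crop',(w2px(d,[[*G,14]])[0]-[u0,v0])*6)
cv2.imwrite('pics/top5c.png',A[0]);cv2.imwrite('pics/side5c.png',A[1])
print(robot.current_t())
```

```text
diam 56.42205726439396
dish [515.0467692  -26.92692698] disp -81.78750482014168 -0.7185122662080718 L 129.49494989270858 yaw 1.783629608742324
bench True -23.101704193940066 0.26819454393649295
False [ 535.36286917 -121.06290036  -17.12454979] [ 535.4082838  -121.14685634] [ 0.04410188 -0.24123268  0.7475989 ]
top G ideal dish top centre crop [388.7195458  361.69975639]
side G ideal dish top centre crop [392.98130256 442.43694785]
29.6917
```

View pics/side5c.png

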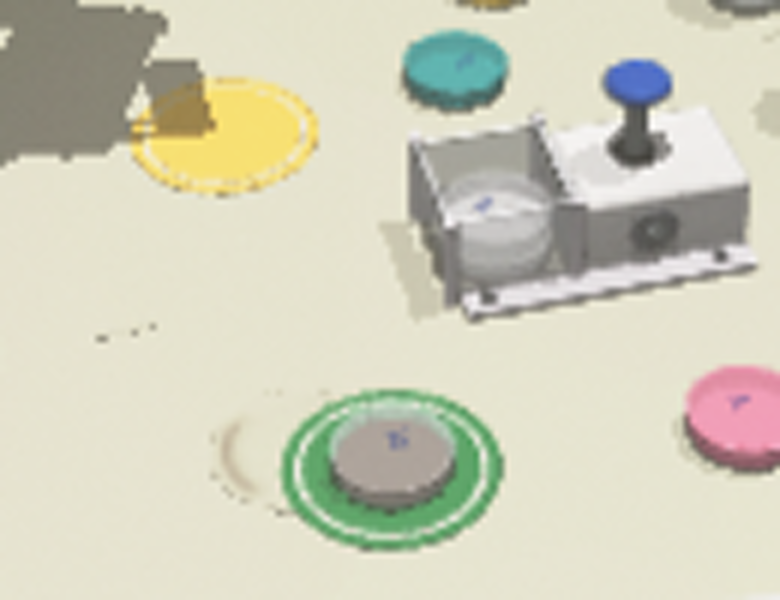

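View pics/top5c.png

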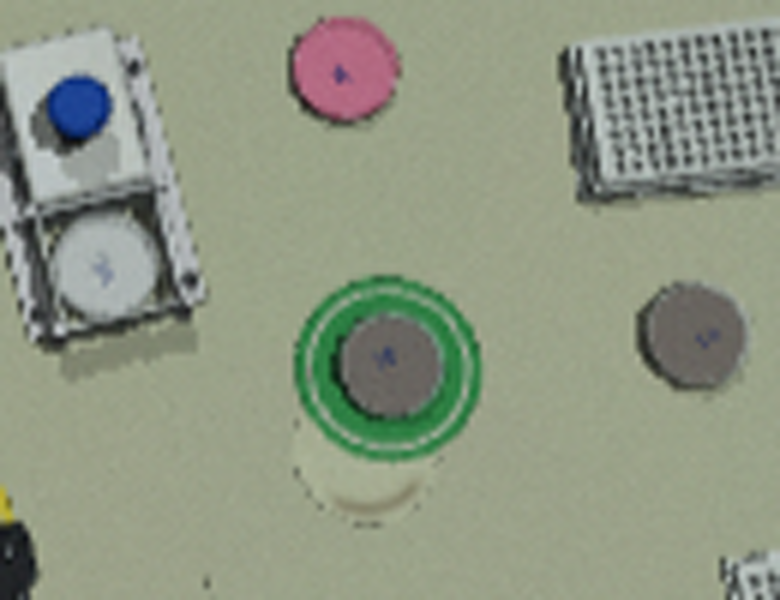

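The dish lies well inside the green spot: its centre is at about (392,365) in the top crop, against an ideal of (389,362), which is under 2 mm. The plunger is up and two dishes sit level in the magazine.

```bash
python3 -c "
from bench import robot
print(robot.current_tcp_pos(),robot.current_contact_force()); robot.hand_in()"
```

```text
[330.98883472  59.4103777  179.65631305] [-0.08105832 -0.66924894  0.04657666]
the job is handed in; nothing more can be done
```

The first dish lies wholly on the green spot. I handed the job in at about 30 s of the 48 s allowed; no verdict was given.

**What went wrong first:** The first press stopped about halfway, because the real fingertips sit about 22 mm higher than the reported tool position. The dish came out only about 37 mm, and dish_2 looked tilted behind it. I measured the offset by touching the bench and slid the dish back under the stack. Then I pressed again until I felt the stop, at the expected height once corrected for the offset. The plunger came back up, and one dish came out and stood at x = −82 mm in the dispenser's frame. I then pushed it with two fingers onto the green spot.

**Last checks:**
- **Dish on the spot:** its centre is less than about 2 mm from the spot's centre in the top view, and the side view agrees.
- **Dispenser:** the plunger is up, and two dishes look level in the magazine.
- **Bystanders:** the ones in the final crops show no sign of having moved. I did not measure any of them.
- **Robot:** the arm is clear of everything, and the contact force reads about zero.

**Not confirmed:** I judged that dish_2 stands on the bench only from the pictures. The tool-height reading disagreed with the stated geometry by about 22 mm throughout.

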